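Shut off the gas line in the valve box

TASK

Push the cover of the gas valve box by its rib all the way to the other end of the box, then push the uncovered lever with the round end a quarter turn until it is fully shut. Everything is only pushed with the fingers: do not lift the cover or anything else, leave the plain lever open, and do not disturb the things standing around and inside the box.

Things in the scene. Friction and masses are not known exactly. Their poses are not given: they have to be found in the camera images.
- valve_box: White open-topped gas valve box fixed to the bench, 180 (x) x 500 (y) x 78 mm high, turned up to 0.22 rad. Origin under its centre on the bench, y along its length. Inside 146 (x) x 480 mm (y), floor at z 6 mm. Ledges at z 66 mm along both long sides carry the cover, guide lips up to z 78 mm keep it straight, end walls (inner faces at y +-240 mm) stop it.
- box_top (a point): Centre of the box's open top, 78 mm above the bench; axes as the box. In the -y half stand two valves, pivots at box x +30 mm and y -165 and -70 mm; which is where varies. Their brass bodies and copper tubes reach no higher than z 30 mm (14 mm thick stems under the levers aside). The +y half holds a filter, a gauge, a vial and a fitting, all under z 50 mm: the cover passes over them.
- cover: Aluminium cover, a loose flat plate 162 (box x) x 238 (box y) x 6 mm, 0.3 to 0.65 kg; origin at the centre of its underside, axes as the box. At first it hides the -y half of the box with both valves (origin at box y -118 to -98 mm). It slides along box y with a push of about 2 to 6 N; against the +y end wall its origin is at box y +121 mm.
- cover_pull (a point): Middle of the cover's black upright rib, above the cover's origin, 84 mm above the bench and 12 mm above the plate. The rib stands across the middle of the cover: 90 mm (box x) x 12 mm (box y), 24 mm tall (z 72 to 96 mm).
- round_lever (a joint): Angle of the steel lever with the round end (under the cover at first), vertical axis. 0 = open, pointing to the box's -x (near) side; grows counter-clockwise seen from above to 1.571 = shut, at a hard stop, pointing to the box's -y end. Starts at 0 to 0.15. Friction about 0.1 N m (2 N at the end); stays where it is left.
- round_pivot (a point): On the turning axis of the round-ended lever, half-way up the lever, 49 mm above the bench (the lever spans z 42 to 56 mm). The lever is a bar 14 mm wide that ends in a flat round disc of 30 mm diameter, whose centre is 50 mm from the axis.
- round_end (a point): Centre of the disc of the round-ended lever, 50 mm from the pivot, half-way up (49 mm above the bench).
- plain_lever (a joint): Angle of the other, plain steel lever (under the cover at first), to be left as it is; vertical axis. 0 = open, pointing to the box's -x (near) side; grows counter-clockwise seen from above to 1.571 = shut, at a hard stop, pointing to the box's -y end. Starts at 0 to 0.15. Friction about 0.1 N m (2 N at the end); stays where it is left.
- plain_end (a point): Point on the plain lever 50 mm from its pivot, half-way up (49 mm above the bench). The plain lever is a straight bar 14 mm wide, 65 mm long from its pivot, with a square end, as high as the other.
- vial_mid (a point): Middle of a bystander: small amber vial, 22 mm across and 42 mm tall, standing on the floor of the box in the open half. Leave it alone.
- fitting_mid (a point): Middle of a bystander: small brass tube fitting, 22 mm across and 28 mm tall, standing on the floor of the box in the open half. Leave it alone.
- solvent_mid (a point): Middle of a bystander: amber bottle, 64 mm across and 130 mm tall, behind the far side of the box. Leave it alone.
- beaker_mid (a point): Middle of a bystander: glass beaker, 60 mm across and 75 mm tall, beyond the +y end of the box. Leave it alone.
- wrench_mid (a point): Middle of a bystander: open wrench 160 mm long, lying in front of the near side of the box. Leave it alone.
- driver_mid (a point): Middle of a bystander: screwdriver 170 mm long, lying beyond the -y end of the box. Leave it alone.
- jar_mid (a point): Middle of a bystander: white jar, 56 mm across and 60 mm tall, behind the far side of the box. Leave it alone.
Not all that is in view belongs to the job. What is shaped like the part that bears jar_mid but blue or red is not meant. Of the things shaped like the part that bears solvent_mid, the amber glass one is meant.

How it is judged (in metres and radians):
On the way, in this order (a step that is already met when the one before it is completed fails the run):
1. the cover is slid to the other end of the box (within 16 mm of the end wall) (y of cover_pull in the frame of valve_box above 0.105 m and z of cover_pull in the frame of valve_box between 0.078 and 0.092 m), for 0.2 s.
2. the round-ended lever is pushed shut (value of joint round_lever above 1.44 rad), for 0.2 s.
At the end, for the whole second after the job is handed in: The cover lies flat on its ledges within 16 mm of the box's +y end wall, at rest; the round-ended lever stands at 1.44 rad or more (shut is 1.571); the plain lever's end is within 15 mm and every bystander within 30 mm of where it began, the standing ones upright (all of step 1 and value of joint round_lever above 1.44 rad and distance of plain_end from where it was at the start of the episode below 0.015 m and linear speed of cover below 0.02 m/s and distance of each of vial_mid, fitting_mid, solvent_mid, beaker_mid, wrench_mid, driver_mid, jar_mid from where it was at the start of the episode below 0.03 m and angle between each of vial_mid, fitting_mid, solvent_mid, beaker_mid, jar_mid's own z axis and vertical below 0.5 rad); the robot touches nothing.
It fails at once if the cover is lifted or tipped (z of cover_pull in the frame of valve_box above 0.099 m or angle between cover_pull's own z axis and vertical above 0.12 rad).
It fails at once if the plain lever is moved (its end by more than 15 mm) (distance of plain_end from where it was at the start of the episode above 0.015 m).
It fails at once if a bystander is moved by more than 30 mm, tipped or lifted (distance of any of vial_mid, fitting_mid, solvent_mid, beaker_mid, wrench_mid, driver_mid, jar_mid from where it was at the start of the episode above 0.03 m or angle between any of vial_mid, fitting_mid, solvent_mid, beaker_mid, jar_mid's own z axis and vertical above 0.5 rad).
It also fails if it takes over 51 s, if anything falls off the work surface, if the arm or the gripper's body presses on something with over 40 N, if the wrist force passes 120 N, or if a joint passes its speed limit or range.

ROBOT

A 6-joint arm with a two-finger parallel gripper is mounted at the origin on the work surface. World frame = base frame: x ahead of the robot, y to its left, z up, the work surface at z = 0. Lengths are in mm, angles in rad, forces in N, time in s.
With the tool pointing down it reaches from about 350 to 775 mm from the base axis. Payload 5.5 kg.
Tool frame: the origin (TCP) lies midway between the tips of the shut fingers; the grasp point (between the pads) lies r.grip_point_offset behind it (r.grip_point_offset is the distance from the TCP to the grasp point, in mm); x points along the fingers, y is the direction in which the jaws open and shut, and the axes are right-handed (so a half turn about x gives the same grasp; the last joint's range is limited). The gripper opens to 85 mm and grips with 20 to 120 N. Pads are 22 mm wide; open, the fingers measure 114 mm over their backs; the gripper's body (76 mm by 85 mm) begins 54 mm behind the grasp point. The pads swing forward as they close: fully open they stand 13 mm farther back than shut.
Start: joints at [1.031, 0.313, 0.046, 1.304, 0, 1.431], TCP at [223.838, 529.687, 231.323] pointing down, gripper open.
Joint ranges: [-2.76, 2.76], [-0.86, 1.69], [-1.03, 1.26], [-2.2, 2.34], [-1.47, 1.5], [-3.14, 3.14]. Speed limits (rad/s): [2.57, 2.57, 3.14, 3.14, 3.14, 3.14].

INTERFACE

Orientations are given as a 3x3 rotation matrix whose columns are the frame's x, y, z axes.
In Python, from rig import r gives the robot as it stands.
- The arm moves only by the tool carry_out, never from a script. Its arguments are lists of equal length, an entry for each row: "delta_pos": the shift along the tool's x, y, z in m, a list of three; "angular": the turn, a rotation vector about the tool's x, y, z in degrees, a list of three. In form: {"delta_pos": [[dx, dy, dz], ...], "angular": [[rx, ry, rz], ...]}. A call has 1 to 5 rows; each row shifts and turns the commanded pose from where the row before left it, along the tool's axes as they then stand; what a row does not reach is not made up. A row lasts 1/12 s, in which the tool goes at most 41.7 mm and 7.16 degrees, less where a joint would pass 70% of its speed; a pose out of reach is approached as far as the arm can. A call with a gripper value outside its range is refused whole. "claw" is the closure, from -1 (fully open) to 1 (shut), so that 0 is half open, set as the call begins (left out, the last holds). The fingers move at their own pace and stop on an object; "grip_force" is the grip in N (left out, the last holds). Time passes only in rows, so rows that do not move let the fingers close. It gives the time, the measured TCP pose, the force and the opening at its end, in the units of the state.
- r.get_obs(): the state, without advancing time (a new reading comes with each control period).
- r.snapshot(name): name is "scene" or "top" or "wrist"; returns a dict with "image" (384x512x3 uint8, red, green, blue), "z_map" (384x512 float32, mm along the optical axis (not along the pixel's ray), 0 where there is no reading), "fovy" (degrees; the focal length in pixels is half the picture's height over the tangent of half this angle, whatever the lens; pixels are square), "cx", "cy" (the principal point, pixels), "k1" (the pictures are not rectified: a ray, as slopes to the right and down, at radius r is drawn at 1 + k1 r^2 times it, then the intrinsics apply), "extrinsics" (4x4, takes a point from camera to world coordinates); the wrist camera has in their place "mount" (4x4, takes a point from camera to tool coordinates, whose origin is the TCP and whose axes are the tool frame's). Camera axes: x right, y down, z forward; pixel columns grow to the right and rows downward; lengths in mm; the calibration is good to about 2 mm. A picture is of the moment at which its call begins: read the wrist's pose just before it.
- r.finish_job(): hands the job in, once; it reports no verdict.
The state is a dict: "clock": time; "q": joint angles; "qvel": joint speeds; "effort": joint torques, N m; "ee_pos": TCP position; "eef_rot": TCP orientation; "force": force on the tool from outside, world axes, zero at the start; "moment": the same for the moment, N m; "grip_width": opening from 0.0 (shut) to 1.0 (fully open).
Only numpy, scipy, OpenCV 4.12 (cv2) and the standard library are available. Lean on these libraries where they do the work, as an engineer would, in place of code of your own. Each camera call takes 0.05 s, during which the arm holds its last target. There are 200 camera calls.

## Working session

There is one attempt and no reset: what is moved stays moved. The work goes in short steps, Python scripts to look and compute and a tool call to move; the robot and the scene stay as the last step left them, time stands still between calls to the robot, and variables do not carry over. Pictures are saved under pics/ and viewed, about 8 in all and at most 12, crops included, and the job is handed in when it is done.

Besides the shell and the picture viewer there is one more tool, called after ">>>" as name(argument=value, ...), one argument or row to a line, values as JSON. carry_out: Moves the arm, as the interface text tells. Its arguments: {"type":"object","properties":{"delta_pos":{"type":"array","items":{"type":"array","items":{"type":"number"}}},"angular":{"type":"array","items":{"type":"array","items":{"type":"number"}}},"claw":{"type":"number"},"grip_force":{"type":"number"}},"required":["delta_pos","angular"]}

```bash
mkdir -p pics; ls; cat > h.py <<'E'
import numpy as np, cv2
from rig import r
def snap(n):
    o=r.get_obs(); s=r.snapshot(n)
    if n=='wrist':
        T=np.eye(4);T[:3,:3]=np.array(o['eef_rot']);T[:3,3]=o['ee_pos'];s['extrinsics']=T@np.array(s['mount'])
    return s
def intr(s):
    f=192/np.tan(np.radians(s['fovy'])/2)
    return f
def ray(s,px):
    f=intr(s);E=np.array(s['extrinsics'])
    d=(np.array(px,float)-[s['cx'],s['cy']])/f; u=d.copy()
    for _ in range(20): u=d/(1+s['k1']*(u@u))
    return E[:3,3],E[:3,:3]@np.array([u[0],u[1],1.])
def onz(s,px,z):
    c,d=ray(s,px); return c+d*(z-c[2])/d[2]
def save(s,name,crop=None,k=1):
    im=s['image'][:,:,::-1]
    if crop: a,b,c,d=crop; im=im[b:d,a:c]
    cv2.imwrite('pics/'+name+'.png',cv2.resize(im,None,fx=k,fy=k,interpolation=cv2.INTER_CUBIC))
E
python3 - <<'E'
from h import *
for n in ('top','scene'):
    s=snap(n); np.save(n+'.npy',s,allow_pickle=True); save(s,n+'0',k=1.5)
    print(n,s['fovy'],s['cx'],s['cy'],s['k1'],np.round(s['extrinsics'],3).tolist())
o=r.get_obs(); print(o)
print(r.grip_point_offset)
E
```

```text
pics
top 51.89331810063196 253.3080806255825 189.90114951640172 0.04091766046266785 [[0.086, -0.971, 0.224, 413.356], [-0.996, -0.085, 0.015, 11.412], [0.005, -0.225, -0.974, 961.994], [0.0, 0.0, 0.0, 1.0]]
scene 53.09159340860132 255.92863556616692 193.58223245736966 -0.03722398961318713 [[-0.481, 0.498, -0.721, 1279.772], [0.876, 0.294, -0.382, 365.154], [0.022, -0.815, -0.578, 633.799], [0.0, 0.0, 0.0, 1.0]]
{'clock': 0.1, 'q': array([1.03140404e+00, 3.13892894e-01, 4.51305027e-02, 1.30358467e+00,
       2.57865448e-05, 1.43118229e+00]), 'qvel': array([-0.00035991, -0.00216423,  0.00131861,  0.00017997,  0.00032258,
       -0.00024675]), 'effort': array([ 2.90322081e-03, -4.81725204e+01,  2.99244708e+01,  1.28070338e-02,
       -1.04994272e-04,  2.15497823e-05]), 'ee_pos': array([223.58491049, 529.28451089, 230.5319706 ]), 'eef_rot': array([[-8.18605393e-04,  3.89213484e-01,  9.21147216e-01],
       [-1.31731842e-03,  9.21146306e-01, -3.89214270e-01],
       [-9.99998797e-01, -1.53205709e-03, -2.41337243e-04]]), 'force': array([ 0.42929083,  0.30685348, -0.2731081 ]), 'moment': array([ 0.03146096,  0.00095536, -0.04299725]), 'grip_width': 1.0012958772321048}
18.700000000000003
```

View pics/top0.png

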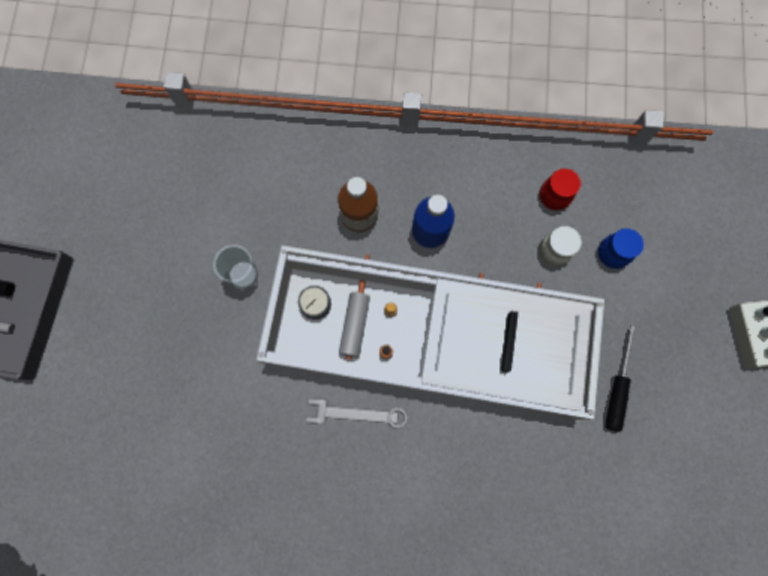

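View pics/scene0.png

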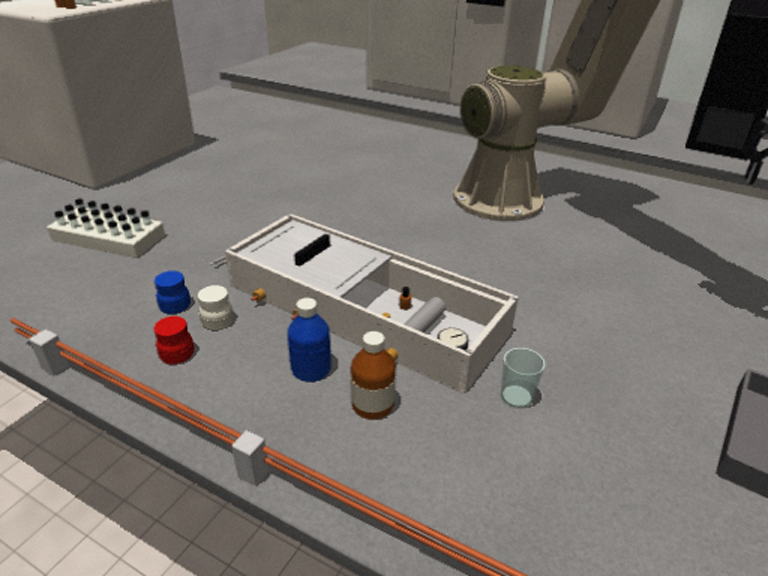

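The top view (1.5x pixels) shows the box with outer top corners at about (285,248), (604,298), (593,416) and (260,360). The cover is on the right (-y) half, with its black rib at (510,341). Two black things could be confused with the rib: the screwdriver handle at (618,403) and the rack caps at about (765,330). Only the rib stands on the cover. The levers are still hidden.

```bash
python3 - <<'E'
from h import *
s=np.load('top.npy',allow_pickle=True).item()
im=s['image'].astype(int)
g=im.max(2); sat=g-im.min(2)
m=((g>130)&(sat<40)).astype(np.uint8); m[:140]=0; m[300:]=0
m=cv2.morphologyEx(m,cv2.MORPH_OPEN,np.ones((3,3),np.uint8))
cs,_=cv2.findContours(m,cv2.RETR_EXTERNAL,cv2.CHAIN_APPROX_SIMPLE)
c=max(cs,key=cv2.contourArea)
print(cv2.approxPolyDP(c,6,True)[:,0].tolist())
# outer corners by hand
P=np.array([onz(s,(np.array(p))/1.5,78)[:2] for p in [(285,248),(604,298),(593,416),(260,360)]])
print(P.round(1),[np.linalg.norm(P[i]-P[i-1]).round(1) for i in range(4)])
cen=P.mean(0); ly=(P[0]+P[3]-P[1]-P[2]); ly/=np.linalg.norm(ly); yaw=np.arctan2(-ly[0],ly[1]);print('cen',cen,'yaw',yaw)
k=(g<45).astype(np.uint8); k[:, :300]=0;k[:,380:]=0;k[:195]=0;k[260:]=0
n,l,st,ce=cv2.connectedComponentsWithStats(k)
for i in range(1,n):
  if st[i,4]>40:
    w=onz(s,ce[i],92);ys,xs=np.nonzero(l==i)
    R=np.array([[np.cos(yaw),-np.sin(yaw)],[np.sin(yaw),np.cos(yaw)]])
    print(st[i],ce[i],w,'box',R.T@(w[:2]-cen))
    print(cv2.minAreaRect(np.c_[xs,ys].astype(np.float32)))
# bystanders
for n_,p,z in [('amber',(357,185),130),('blueb',(437,204),130),('jar',(566,241),60),('redjar',(565,183),60),('bluejar',(628,243),60),('beaker',(234,262),75),('wrL',(315,412),4),('wrR',(400,418),4),('drT',(631,330),8),('drE',(615,425),15)]:
  w=onz(s,np.array(p)/1.5,z);print(n_,w.round(0)[:2],'box',(R.T@(w[:2]-cen)).round(0))
E
```

```text
[[187, 163], [171, 240], [396, 278], [401, 198]]
[[ 662.4  176.5]
 [ 626.1 -316.2]
 [ 449.3 -300.1]
 [ 487.2  192.1]] [np.float64(175.9), np.float64(494.0), np.float64(177.6), np.float64(493.7)]
cen [556.26173848 -61.90184989] yaw -0.07513557895046041
[334 209  10  39 217] [338.76497696 228.04147465] [ 543.89969699 -171.24212773   92.        ] box [  -4.11954635 -109.95974612]
((338.79376220703125, 227.97340393066406), (5.662731170654297, 38.711326599121094), 7.352379322052002)
amber [755.  71.] box [188. 148.]
blueb [735. -50.] box [178.  25.]
jar [ 718. -263.] box [ 176. -188.]
redjar [ 816. -260.] box [ 274. -178.]
bluejar [ 723. -360.] box [ 189. -285.]
beaker [634. 253.] box [ 54. 319.]
wrL [420. 110.] box [-149.  161.]
wrR [422. -24.] box [-137.   27.]
drT [ 594. -385.] box [  62. -320.]
drE [ 441. -356.] box [ -92. -302.]
```

>>> carry_out(
  delta_pos=[
    [0,0,0],
    [0,0,0],
    [0,0,0],
    [0,-0.03,0.016],
    [0,-0.03,0.016],
  ],
  angular=[
    [-6.2,0,0],
    [-6.2,0,0],
    [-6.2,0,0],
    [0,0,0],
    [0,0,0],
  ],
  claw=1,
)

```text
clock: 0.52
ee_pos: [250.8, 467.4, 230.3]
eef_rot: [[-0.001, 0.072, 0.997], [-0.001, 0.997, -0.072], [-1.0, -0.001, -0.001]]
force: [1.2, -0.8, -0.0]
grip_width: 0.3
```

>>> carry_out(
  delta_pos=[
    [0,-0.03,0.016],
    [0,-0.03,0.016],
    [0,-0.03,0.016],
    [0,-0.03,0.016],
    [0,-0.03,0.016],
  ],
  angular=[
    [0,0,0],
    [0,0,0],
    [0,0,0],
    [0,0,0],
    [0,0,0],
  ],
)

```text
clock: 0.93
ee_pos: [319.7, 310.2, 231.0]
eef_rot: [[-0.0, 0.075, 0.997], [-0.0, 0.997, -0.075], [-1.0, -0.0, -0.0]]
force: [-0.7, 0.1, -0.3]
grip_width: -0.002
```

>>> carry_out(
  delta_pos=[
    [0,-0.03,0.016],
    [0,-0.03,0.016],
    [0,-0.03,0.016],
    [0,-0.03,0.016],
    [0,-0.03,0.016],
  ],
  angular=[
    [0,0,0],
    [0,0,0],
    [0,0,0],
    [0,0,0],
    [0,0,0],
  ],
)

```text
clock: 1.35
ee_pos: [388.3, 154.7, 231.1]
eef_rot: [[-0.0, 0.075, 0.997], [0.0, 0.997, -0.075], [-1.0, 0.0, -0.0]]
force: [0.5, 0.3, 0.6]
grip_width: -0.002
```

>>> carry_out(
  delta_pos=[
    [0,-0.03,0.016],
    [0,-0.03,0.016],
    [0,-0.03,0.016],
    [0,-0.03,0.016],
    [0,-0.03,0.016],
  ],
  angular=[
    [0,0,0],
    [0,0,0],
    [0,0,0],
    [0,0,0],
    [0,0,0],
  ],
)

```text
clock: 1.77
ee_pos: [456.8, -1.0, 231.1]
eef_rot: [[-0.0, 0.075, 0.997], [0.0, 0.997, -0.075], [-1.0, 0.0, -0.0]]
force: [0.1, 0.7, 0.5]
grip_width: 0.001
```

>>> carry_out(
  delta_pos=[
    [0,-0.03,0.016],
    [0,-0.03,0.016],
    [0,-0.03,0.016],
    [0,-0.03,0.016],
    [0,-0.03,0.016],
  ],
  angular=[
    [0,0,0],
    [0,0,0],
    [0,0,0],
    [0,0,0],
    [0,0,0],
  ],
)

```text
clock: 2.18
ee_pos: [525.4, -156.5, 230.9]
eef_rot: [[-0.001, 0.075, 0.997], [0.0, 0.997, -0.075], [-1.0, 0.0, -0.001]]
force: [1.5, 0.9, 0.2]
grip_width: 0.0
```

>>> carry_out(
  delta_pos=[
    [0,-0.027,0.012],
    [0,-0.026,0.012],
    [0,0,0],
    [0,0,0],
  ],
  angular=[
    [0,0,0],
    [0,0,0],
    [0,0,0],
    [0,0,0],
  ],
)

```text
clock: 2.52
ee_pos: [545.0, -210.8, 230.1]
eef_rot: [[-0.002, 0.078, 0.997], [0.001, 0.997, -0.078], [-1.0, 0.001, -0.002]]
force: [-0.2, -0.1, 0.3]
grip_width: -0.002
```

```bash
python3 - <<'E'
from h import *
s=snap('wrist'); np.save('w1.npy',s,allow_pickle=True); save(s,'w1',k=1.5)
print(s['fovy'],np.round(s['mount'],2).tolist(),r.get_obs()['ee_pos'],r.get_obs()['q'].round(2))
im=s['image'].astype(int);g=im.max(2)
E
```

```text
68.1941120786207 [[0.0, -0.27, 0.96, -142.84], [1.0, 0.0, -0.0, -0.14], [-0.0, 0.96, 0.27, -69.04], [0.0, 0.0, 0.0, 1.0]] [ 544.68945726 -209.5772878   230.38907774] [-0.51  0.33  0.07  1.31  0.   -0.43]
```

View pics/w1.png

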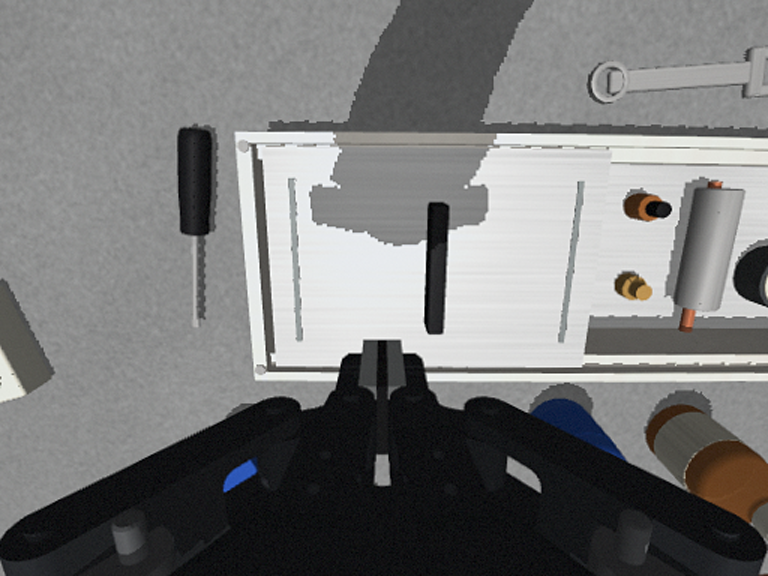

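The wrist view (1.5x) shows the rib at about (436,268), on the cover, with its ends at (438,204) and (434,332). The shut fingers are at (382,360), on its -y side. The screwdriver at (195,180) is well outside. The rib is the right target.

```bash
python3 - <<'E'
from h import *
s=np.load('w1.npy',allow_pickle=True).item()
cen=np.array([556.3,-61.9]);yaw=-.075
R=np.array([[np.cos(yaw),-np.sin(yaw)],[np.sin(yaw),np.cos(yaw)]])
def b(p,z): return (R.T@(onz(s,np.array(p)/1.5,z)[:2]-cen)).round(1)
for n,p,z in [('rib',(436,204),96),('rib',(434,332),96),('ribl',(426,268),96),('ribr',(446,268),96),('corner -x-y out',(236,132),78),('corner +x-y',(258,380),78),('edge',(608,137-8),78),('covedge',(611,150),72),('covedge',(584,366),72)]: print(n,b(p,z))
print('tcp',(R.T@(r.get_obs()['ee_pos'][:2]-cen)))
E
```

```text
rib [ -47.7 -114.5]
rib [  40.1 -113.1]
ribl [  -5.6 -119.8]
ribr [  -5.5 -106.5]
corner -x-y out [ -93.5 -245. ]
corner +x-y [  86.4 -244.7]
edge [-95.2  -0. ]
covedge [-82.2   6.9]
covedge [78.4  8.2]
tcp [  -0.51248744 -148.13211465]
```

>>> carry_out(
  delta_pos=[
    [0.035,0,-0.002],
    [0.035,0,-0.002],
    [0.035,0,0],
    [0.028,0,0],
    [0.014,0,0],
  ],
  angular=[
    [0,0,0],
    [0,0,0],
    [0,0,0],
    [0,0,0],
    [0,0,0],
  ],
)

```text
clock: 2.98
ee_pos: [538.3, -206.2, 80.6]
eef_rot: [[-0.005, 0.073, 0.997], [0.003, 0.997, -0.073], [-1.0, 0.003, -0.005]]
force: [-0.7, -0.2, 0.1]
grip_width: 0.0
```

>>> carry_out(
  delta_pos=[
    [0,0,0],
    [0,0.003,0],
    [0,0.005,0],
    [0,0.005,0],
    [0,0.006,0],
  ],
  angular=[
    [0,0,0],
    [0,0,0],
    [0,0,0],
    [0,0,0],
    [0,0,0],
  ],
)

```text
clock: 3.4
ee_pos: [543.8, -190.4, 86.1]
eef_rot: [[0.003, 0.075, 0.997], [-0.002, 0.997, -0.075], [-1.0, -0.002, 0.003]]
force: [-0.4, -4.3, -0.3]
grip_width: 0.002
```

>>> carry_out(
  delta_pos=[
    [0,0.006,0],
    [0,0.006,0],
    [0,0.006,0],
    [0,0.006,0],
    [0,0.006,0],
  ],
  angular=[
    [0,0,0],
    [0,0,0],
    [0,0,0],
    [0,0,0],
    [0,0,0],
  ],
)

```text
clock: 3.82
ee_pos: [546.2, -161.7, 86.0]
eef_rot: [[0.003, 0.076, 0.997], [-0.004, 0.997, -0.076], [-1.0, -0.004, 0.003]]
force: [-0.3, -6.4, 2.9]
grip_width: 0.003
```

>>> carry_out(
  delta_pos=[
    [0.001,0.008,0],
    [0.001,0.01,0],
    [0,0.01,0],
    [0,0.01,0],
    [0,0.01,0],
  ],
  angular=[
    [0,0,0],
    [0,0,0],
    [0,0,0],
    [0,0,0],
    [0,0,0],
  ],
)

```text
clock: 4.23
ee_pos: [551.2, -116.1, 85.8]
eef_rot: [[0.006, 0.077, 0.997], [-0.009, 0.997, -0.077], [-1.0, -0.008, 0.007]]
force: [-1.9, -12.0, 9.4]
grip_width: -0.002
```

>>> carry_out(
  delta_pos=[
    [0,0.01,0],
    [0,0.01,0],
    [0,0.01,0],
    [0,0.01,0],
    [0,0.01,0],
  ],
  angular=[
    [0,0,0],
    [0,0,0],
    [0,0,0],
    [0,0,0],
    [0,0,0],
  ],
)

```text
clock: 4.65
ee_pos: [554.9, -65.9, 85.8]
eef_rot: [[0.006, 0.078, 0.997], [-0.008, 0.997, -0.077], [-1.0, -0.008, 0.007]]
force: [-1.8, -11.7, 11.1]
grip_width: -0.002
```

>>> carry_out(
  delta_pos=[
    [0,0.01,0],
    [0,0.01,0],
    [0,0.01,0],
    [0,0.01,0],
    [0,0.008,0],
  ],
  angular=[
    [0,0,0],
    [0,0,0],
    [0,0,0],
    [0,0,0],
    [0,0,0],
  ],
)

```text
clock: 5.07
ee_pos: [558.6, -17.5, 85.8]
eef_rot: [[0.007, 0.077, 0.997], [-0.008, 0.997, -0.077], [-1.0, -0.007, 0.007]]
force: [-0.8, -11.7, 10.7]
grip_width: -0.006
```

>>> carry_out(
  delta_pos=[
    [0,0.006,0],
    [0,0.006,0],
    [0,0.005,0],
    [0,0.004,0],
    [0,0.004,0],
  ],
  angular=[
    [0,0,0],
    [0,0,0],
    [0,0,0],
    [0,0,0],
    [0,0,0],
  ],
)

```text
clock: 5.48
ee_pos: [560.5, 7.1, 85.8]
eef_rot: [[0.007, 0.077, 0.997], [-0.007, 0.997, -0.077], [-1.0, -0.007, 0.007]]
force: [-2.0, -11.7, 11.3]
grip_width: -0.004
```

>>> carry_out(
  delta_pos=[
    [-0.002,0.002,0],
    [0,0,0],
  ],
  angular=[
    [0,0,0],
    [0,0,0],
  ],
)

```text
clock: 5.65
ee_pos: [559.7, 11.6, 86.3]
eef_rot: [[0.004, 0.075, 0.997], [-0.002, 0.997, -0.075], [-1.0, -0.002, 0.005]]
force: [1.9, -4.1, 5.2]
grip_width: 0.004
```

```bash
python3 - <<'E'
from h import *
s=snap('top'); np.save('t2.npy',s,allow_pickle=True)
s2=snap('scene')
a=s['image'][120:300,150:420,::-1];b=s2['image'][120:280,130:370,::-1]
a=cv2.resize(a,None,fx=2,fy=2);b=cv2.resize(b,(540,360))
cv2.imwrite('pics/c2.png',np.vstack([cv2.resize(a,(450,300)),cv2.resize(b,(450,300))]))
E
```

```text
(no output)
```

View pics/c2.png

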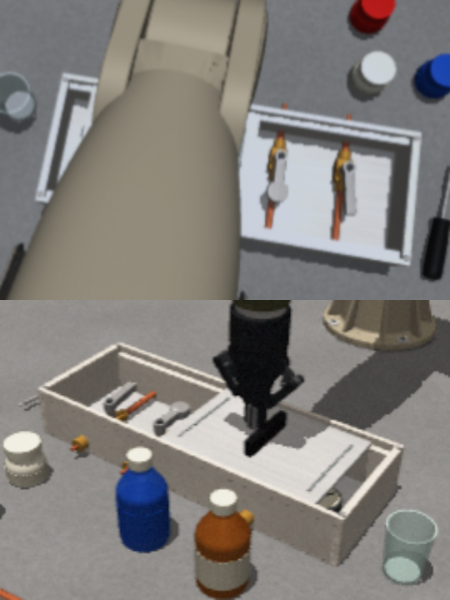

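The cover lies flat and is most of the way across. Both levers are uncovered. In the upper crop, the round-ended lever is at about (278,185), nearer the middle (pivot y -70). The plain lever is at (349,185), at y -165.

>>> carry_out(
  delta_pos=[
    [-0.002,0.004,0],
    [0,0.004,0],
    [0,0.004,0],
    [0,0.004,0],
    [0,0.004,0],
  ],
  angular=[
    [0,0,0],
    [0,0,0],
    [0,0,0],
    [0,0,0],
    [0,0,0],
  ],
)

```text
clock: 6.17
ee_pos: [560.1, 31.0, 87.1]
eef_rot: [[0.002, 0.076, 0.997], [-0.003, 0.997, -0.076], [-1.0, -0.003, 0.002]]
force: [0.2, -7.0, 4.9]
grip_width: 0.002
```

>>> carry_out(
  delta_pos=[
    [0,0.003,0],
    [0,0.003,0],
    [0,0.003,0],
    [0,0.002,0],
  ],
  angular=[
    [0,0,0],
    [0,0,0],
    [0,0,0],
    [0,0,0],
  ],
)

```text
clock: 6.5
ee_pos: [561.0, 42.1, 87.1]
eef_rot: [[0.002, 0.076, 0.997], [-0.003, 0.997, -0.076], [-1.0, -0.003, 0.002]]
force: [-0.9, -8.1, 4.3]
grip_width: -0.002
```

>>> carry_out(
  delta_pos=[
    [0,0.002,0],
    [0,0.002,0],
    [0,0.002,0],
  ],
  angular=[
    [0,0,0],
    [0,0,0],
    [0,0,0],
  ],
)

```text
clock: 6.75
ee_pos: [560.9, 45.4, 87.1]
eef_rot: [[0.001, 0.077, 0.997], [-0.009, 0.997, -0.077], [-1.0, -0.009, 0.001]]
force: [-1.9, -22.6, 6.9]
grip_width: 0.0
```

>>> carry_out(
  delta_pos=[
    [0,0.002,0],
    [0,0.002,0],
  ],
  angular=[
    [0,0,0],
    [0,0,0],
  ],
)

```text
clock: 6.92
ee_pos: [560.9, 45.8, 87.2]
eef_rot: [[-0.0, 0.08, 0.997], [-0.017, 0.997, -0.08], [-1.0, -0.017, 0.001]]
force: [-4.4, -33.6, 7.5]
grip_width: 0.0
```

>>> carry_out(
  delta_pos=[
    [0,-0.01,0],
    [0,-0.02,0],
    [-0.03,-0.02,0],
    [-0.04,-0.01,0],
    [-0.04,-0.02,0],
  ],
  angular=[
    [0,0,0],
    [0,0,0],
    [0,0,0],
    [0,0,0],
    [0,0,0],
  ],
)

```text
clock: 7.33
ee_pos: [553.5, -24.0, 193.7]
eef_rot: [[-0.004, 0.074, 0.997], [0.003, 0.997, -0.074], [-1.0, 0.003, -0.004]]
force: [1.3, 0.5, -0.1]
grip_width: -0.0
```

>>> carry_out(
  delta_pos=[
    [0,-0.036,0],
    [0,-0.036,0],
    [0,-0.036,0],
    [0,-0.036,0],
    [0,0,0],
  ],
  angular=[
    [0,0,0],
    [0,0,0],
    [0,0,0],
    [0,0,0],
    [0,0,0],
  ],
)

```text
clock: 7.75
ee_pos: [544.0, -173.5, 193.1]
eef_rot: [[0.0, 0.08, 0.997], [-0.001, 0.997, -0.08], [-1.0, -0.001, 0.0]]
force: [-0.4, 0.3, 0.7]
grip_width: 0.004
```

>>> carry_out(
  delta_pos=[
    [0,0,0],
    [0,0,0],
  ],
  angular=[
    [0,0,0],
    [0,0,0],
  ],
)

```text
clock: 7.92
ee_pos: [543.9, -167.9, 193.0]
eef_rot: [[-0.001, 0.075, 0.997], [0.002, 0.997, -0.075], [-1.0, 0.002, -0.001]]
force: [-0.0, 0.7, 0.1]
grip_width: -0.003
```

```bash
python3 - <<'E'
from h import *
s=snap('wrist'); np.save('w3.npy',s,allow_pickle=True); save(s,'w3',k=1.5)
print(r.get_obs()['ee_pos'],r.get_obs()['q'].round(2))
E
```

```text
[ 544.04965451 -167.46837158  193.17486023] [-0.44  0.32 -0.04  1.21  0.   -0.37]
```

View pics/w3.png

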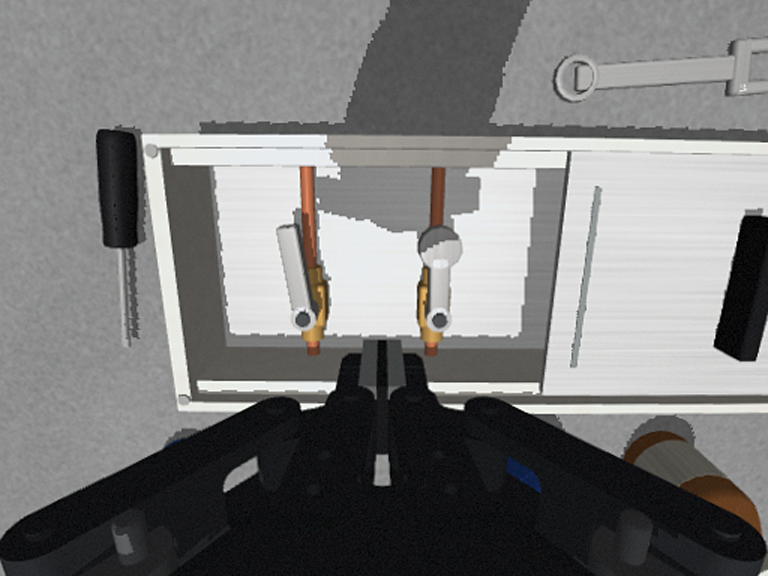

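The round disc is at (440,246) with its pivot at (440,320). The plain lever runs from its pivot at (303,319) to its end at (287,228), slightly turned. The cover's trailing edge is at column 568.

```bash
python3 - <<'E'
from h import *
s=np.load('w3.npy',allow_pickle=True).item()
cen=np.array([556.3,-61.9]);yaw=-.075
R=np.array([[np.cos(yaw),-np.sin(yaw)],[np.sin(yaw),np.cos(yaw)]])
def b(p,z): return (R.T@(onz(s,np.array(p)/1.5,z)[:2]-cen)).round(1)
for n,p,z in [('disc',(440,246),56),('piv',(440,320),58),('ppiv',(303,320),58),('pend',(287,228),56),('corner',(147,135),78),('corner',(180,411),78),('covedge',(570,152),72),('covedge',(541,394),72)]: print(n,b(p,z))
print('tcp',(R.T@(r.get_obs()['ee_pos'][:2]-cen)))
E
```

```text
disc [-24.3 -67.8]
piv [ 27.2 -66.2]
ppiv [  27.2 -161.2]
pend [ -36.3 -169. ]
corner [ -93.2 -242.4]
corner [  86.8 -245.9]
covedge [-83.9   5.6]
covedge [77.   4.4]
tcp [  -4.30570036 -106.18951449]
```

```bash
python3 - <<'E'
from h import *
s=np.load('w3.npy',allow_pickle=True).item()
M=np.array(s['mount']);f=intr(s);z=s['z_map']
for v in range(222,262,4):
  row=[]
  for u in (238,244,250,260,266,272):
    d=z[v,u]; px=(np.array([u,v])-[s['cx'],s['cy']])/f
    p=M@np.array([px[0]*d,px[1]*d,d,1]); row.append(p[:3].round(0).tolist())
  print(v,row)
E
```

```text
222 [[187.0, -21.0, 62.0], [187.0, -13.0, 62.0], [187.0, -6.0, 62.0], [187.0, 7.0, 62.0], [186.0, 14.0, 62.0], [185.0, 21.0, 61.0]]
226 [[187.0, -21.0, 68.0], [-4.0, -6.0, -12.0], [-5.0, -2.0, -12.0], [-4.0, 3.0, -12.0], [-6.0, 6.0, -12.0], [187.0, 22.0, 67.0]]
230 [[187.0, -21.0, 73.0], [-10.0, -5.0, -12.0], [-9.0, -2.0, -11.0], [-9.0, 3.0, -12.0], [-10.0, 6.0, -12.0], [188.0, 22.0, 73.0]]
234 [[178.0, -20.0, 74.0], [-14.0, -5.0, -12.0], [-15.0, -2.0, -12.0], [-15.0, 3.0, -12.0], [-15.0, 5.0, -12.0], [179.0, 21.0, 75.0]]
238 [[-11.0, -9.0, -8.0], [-18.0, -5.0, -11.0], [-19.0, -2.0, -12.0], [-20.0, 2.0, -12.0], [-19.0, 5.0, -12.0], [-12.0, 9.0, -9.0]]
242 [[-15.0, -8.0, -8.0], [-23.0, -5.0, -12.0], [-23.0, -2.0, -11.0], [-23.0, 2.0, -12.0], [-23.0, 5.0, -12.0], [-17.0, 8.0, -9.0]]
246 [[-21.0, -8.0, -8.0], [-29.0, -5.0, -12.0], [-27.0, -2.0, -11.0], [-28.0, 2.0, -12.0], [-27.0, 5.0, -11.0], [-19.0, 8.0, -8.0]]
250 [[-24.0, -8.0, -8.0], [-31.0, -5.0, -12.0], [-32.0, -2.0, -12.0], [-32.0, 2.0, -12.0], [-32.0, 5.0, -12.0], [-24.0, 8.0, -8.0]]
254 [[-27.0, -8.0, -8.0], [-36.0, -5.0, -12.0], [-36.0, -2.0, -12.0], [-35.0, 2.0, -12.0], [-36.0, 5.0, -12.0], [-28.0, 8.0, -8.0]]
258 [[-44.0, -7.0, -15.0], [-40.0, -4.0, -13.0], [-38.0, -2.0, -12.0], [-38.0, 2.0, -11.0], [-40.0, 4.0, -13.0], [-43.0, 7.0, -14.0]]
```

>>> carry_out(
  delta_pos=[
    [0,0.03,-0.005],
    [0,0.03,-0.005],
    [0,0.018,-0.004],
    [0,0,0],
    [0.03,0,0],
  ],
  angular=[
    [0,0,0],
    [0,0,0],
    [0,0,0],
    [0,0,0],
    [0,0,0],
  ],
)

```text
clock: 8.38
ee_pos: [539.7, -88.4, 168.7]
eef_rot: [[0.01, 0.07, 0.997], [-0.003, 0.998, -0.07], [-1.0, -0.002, 0.01]]
force: [1.1, 0.0, 0.5]
grip_width: -0.001
```

>>> carry_out(
  delta_pos=[
    [0.03,0,0],
    [0.03,0,0],
    [0.02,0,0],
    [0,0,0],
    [0,0,0],
  ],
  angular=[
    [0,0,0],
    [0,0,0],
    [0,0,0],
    [0,0,0],
    [0,0,0],
  ],
)

```text
clock: 8.8
ee_pos: [535.3, -89.0, 82.8]
eef_rot: [[-0.003, 0.074, 0.997], [0.001, 0.997, -0.074], [-1.0, 0.001, -0.003]]
force: [-0.1, 0.4, 1.4]
grip_width: 0.002
```

>>> carry_out(
  delta_pos=[
    [0.015,0,0],
    [0.014,0,0],
    [0.01,0,0],
    [0,0,0],
    [0,0,0],
  ],
  angular=[
    [0,0,0],
    [0,0,0],
    [0,0,0],
    [0,0,0],
    [0,0,0],
  ],
)

```text
clock: 9.22
ee_pos: [536.6, -90.1, 45.3]
eef_rot: [[0.001, 0.075, 0.997], [-0.0, 0.997, -0.075], [-1.0, -0.0, 0.001]]
force: [0.2, -0.1, -0.1]
grip_width: -0.001
```

>>> carry_out(
  delta_pos=[
    [0,-0.005,0],
    [0,-0.005,0],
    [0,-0.004,-0.002],
    [0,-0.004,-0.002],
    [0,-0.004,-0.002],
  ],
  angular=[
    [0,0,0],
    [0,0,0],
    [0,0,0],
    [0,0,0],
    [0,0,0],
  ],
)

```text
clock: 9.63
ee_pos: [529.5, -112.2, 45.4]
eef_rot: [[0.003, 0.075, 0.997], [0.0, 0.997, -0.075], [-1.0, 0.0, 0.003]]
force: [1.9, 1.6, 1.3]
grip_width: -0.002
```

>>> carry_out(
  delta_pos=[
    [0,-0.005,0],
    [0,-0.005,0],
    [0,-0.005,0],
    [0,-0.005,0],
    [0,-0.005,0],
  ],
  angular=[
    [0,0,0],
    [0,0,0],
    [0,0,0],
    [0,0,0],
    [0,0,0],
  ],
)

```text
clock: 10.05
ee_pos: [525.6, -136.9, 44.1]
eef_rot: [[-0.002, 0.075, 0.997], [0.0, 0.997, -0.075], [-1.0, 0.0, -0.002]]
force: [0.3, 3.1, 0.8]
grip_width: -0.001
```

>>> carry_out(
  delta_pos=[
    [0,-0.005,0.002],
    [0,-0.005,0.002],
    [0,-0.004,0.003],
    [0,-0.004,0.004],
    [0,0,0],
  ],
  angular=[
    [0,0,0],
    [0,0,0],
    [0,0,0],
    [0,0,0],
    [0,0,0],
  ],
)

```text
clock: 10.47
ee_pos: [536.6, -156.5, 44.2]
eef_rot: [[-0.001, 0.076, 0.997], [-0.001, 0.997, -0.076], [-1.0, -0.001, -0.001]]
force: [-0.8, 0.4, -0.3]
grip_width: 0.001
```

>>> carry_out(
  delta_pos=[
    [0,-0.003,0.003],
    [0,-0.003,0.003],
    [0,-0.003,0.003],
    [0,-0.002,0.003],
    [0,0,0],
  ],
  angular=[
    [0,0,0],
    [0,0,0],
    [0,0,0],
    [0,0,0],
    [0,0,0],
  ],
)

```text
clock: 10.88
ee_pos: [548.2, -167.9, 44.6]
eef_rot: [[0.001, 0.075, 0.997], [-0.001, 0.997, -0.075], [-1.0, -0.001, 0.001]]
force: [-1.2, 0.6, -0.4]
grip_width: -0.003
```

>>> carry_out(
  delta_pos=[
    [0,0,0.002],
    [0,0,0.002],
    [0,0,0],
  ],
  angular=[
    [0,0,0],
    [0,0,0],
    [0,0,0],
  ],
)

```text
clock: 11.13
ee_pos: [551.2, -168.1, 44.6]
eef_rot: [[-0.001, 0.076, 0.997], [-0.001, 0.997, -0.076], [-1.0, -0.001, -0.001]]
force: [-3.1, -0.7, 0.7]
grip_width: -0.002
```

>>> carry_out(
  delta_pos=[
    [0,0,0.002],
    [0,0,0.001],
    [0,0,0],
  ],
  angular=[
    [0,0,0],
    [0,0,0],
    [0,0,0],
  ],
)

```text
clock: 11.38
ee_pos: [551.8, -168.0, 44.4]
eef_rot: [[-0.005, 0.076, 0.997], [-0.001, 0.997, -0.076], [-1.0, -0.001, -0.005]]
force: [-10.5, -1.8, 4.3]
grip_width: -0.003
```

```bash
python3 - <<'E'
from h import *
s=snap('wrist'); np.save('w4.npy',s,allow_pickle=True); save(s,'w4',k=1.5)
print(r.get_obs()['ee_pos'],r.get_obs()['force'])
E
```

```text
[ 551.73595294 -168.04938135   44.39724972] [-9.94274646 -1.91122798  4.15967409]
```

View pics/w4.png

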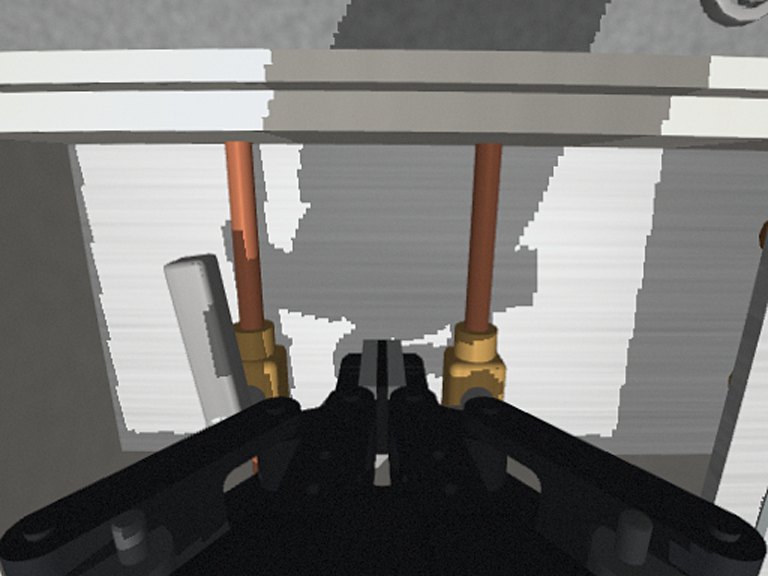

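The lever is against its stop: the push force jumped to 10 N with almost no further travel. The plain lever, at (195,340), looks undisturbed. I'll back off, lift and check.

>>> carry_out(
  delta_pos=[
    [0,0,-0.008],
    [0,0,-0.012],
    [-0.03,0,0],
    [-0.04,0,0],
    [-0.04,0,0],
  ],
  angular=[
    [0,0,0],
    [0,0,0],
    [0,0,0],
    [0,0,0],
    [0,0,0],
  ],
)

```text
clock: 11.85
ee_pos: [534.1, -165.8, 155.3]
eef_rot: [[-0.0, 0.075, 0.997], [0.001, 0.997, -0.075], [-1.0, 0.001, -0.0]]
force: [0.1, -1.4, -0.0]
grip_width: 0.004
```

>>> carry_out(
  delta_pos=[
    [-0.04,0,0.008],
    [0,0,0.008],
    [0,0,0],
    [0,0,0],
    [0,0,0],
  ],
  angular=[
    [0,0,0],
    [0,0,0],
    [0,0,0],
    [0,0,0],
    [0,0,0],
  ],
)

```text
clock: 12.27
ee_pos: [549.6, -167.0, 193.1]
eef_rot: [[-0.002, 0.075, 0.997], [0.001, 0.997, -0.075], [-1.0, 0.001, -0.002]]
force: [-0.1, 1.0, 0.0]
grip_width: 0.004
```

```bash
python3 - <<'E'
from h import *
s=snap('wrist'); np.save('w5.npy',s,allow_pickle=True); save(s,'w5',k=1.5)
print(r.get_obs()['ee_pos'],r.get_obs()['force'])
E
```

```text
[ 549.2975612  -166.85414456  192.82602286] [-0.83487766 -0.75107866 -0.2935605 ]
```

View pics/w5.png

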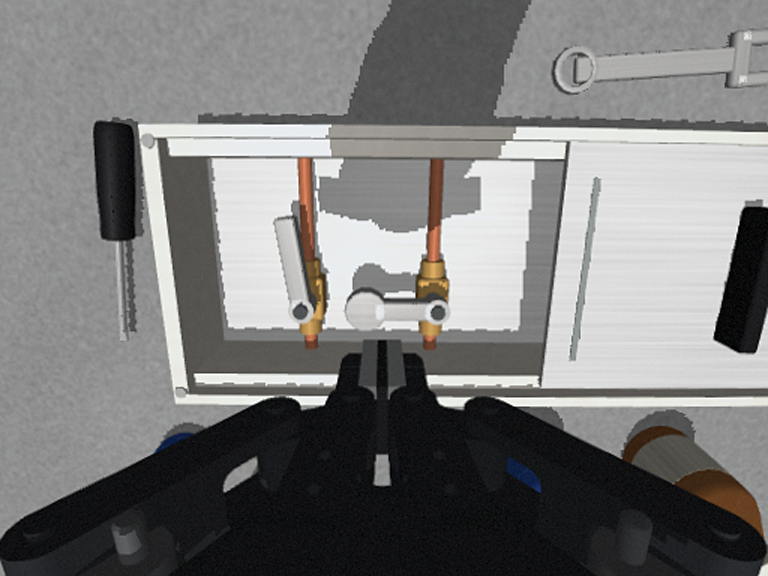

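The round lever now points to -y, with its disc at (365,309) and pivot at (438,312). The plain lever is unchanged, and so is the cover edge at (568,143). One numeric check, then I hand in.

```bash
python3 - <<'E'
from h import *
s=np.load('w5.npy',allow_pickle=True).item()
cen=np.array([556.3,-61.9]);yaw=-.075
R=np.array([[np.cos(yaw),-np.sin(yaw)],[np.sin(yaw),np.cos(yaw)]])
def b(p,z): return (R.T@(onz(s,np.array(p)/1.5,z)[:2]-cen)).round(1)
d,p=b((365,309),56),b((438,312),58)
print('disc',d,'piv',p,'angle',np.arctan2(-(d-p)[1],-(d-p)[0]),'pend',b((286,219),56),'covedge',b((569,145),72),b((541,387),72))
a=b((750,205),96);print('rib -x end',a)
print(r.finish_job())
E
```

```text
disc [  25.4 -116.9] piv [ 26.9 -66.5] angle 1.5410432047762315 pend [ -36.6 -168.1] covedge [-82.3   5.9] [77.   5.1]
rib -x end [-49.8 103.7]
the job is handed in; nothing more can be done
None
```

The cover is at the +y end of the box and the round-ended lever is shut. The job was handed in at about 12.3 s.

- **Cover:** I pushed it by the rib until it met the end wall, where the force jumped from about 8 N to over 30 N. In the last picture its trailing edge is within 1–2 mm of where it was after that push, and about 2–6 mm from the expected place.
- **Round lever:** I pushed it to its hard stop, where the force rose to 10 N with almost no further travel. The picture gives about 1.54 rad, against 1.44 needed.
- **Plain lever:** Its end measures within about 1 mm of its earlier position.
- **Bystanders:** The ones in the last view (wrench, screwdriver, amber bottle) look undisturbed. I did not look again at the beaker, or at the vial and fitting under the cover. The jar was last seen upright partway through the push.
- **Gripper:** It was clear of everything, with the TCP at z 193 mm.

**Disagreements:** My one-pixel reading of the rib gave box y 104 mm, against about 125 mm from the cover edge. I think I took a point at the rib's foot and computed it at the height of its top, near the picture's edge. I trust the cover edge and the wall contact instead. During the cover push there was also an unexplained upward force of up to 11 N on the fingers, so I raised them 4 mm on the way; the cover looked flat in the picture taken during that push.

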